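# Spin washed grapes at a steady speed and stop the basket at the pouring spout

### The job

Dry the washed grapes for the lunchbox in the pump spinner: press its knob up and down until the basket turns at about 45 turns a minute, and keep it between 40 and 50 for 8 seconds on end, never above 60 so the grapes do not bruise. Then slow it with the brake button so that the basket comes to rest with its pouring lip in line with the bowl's spout (within about a centimetre at the rim), and leave the knob and the button sprung up. Do not hammer or lean on the spinner, and leave the other things on the table where they are.

Things in the scene. Friction and masses are not known exactly. Their poses are not given: they have to be found in the camera images.
- spinner: Pump fruit spinner, fixed by its non-slip foot: clear bowl 184 mm in diameter, flat clear lid (190 mm across, upper face 121 mm above the table) through which the white basket of dark grapes is seen. Origin: centre of the underside, on the basket's axis; z up; +x to the grey pouring spout on the bowl's rim (reaches 130 mm from the axis), -x to the brake button.
- axis_top (a point): Point on the basket's axis at the lid's upper face, 121 mm above the table. Round it stands the white pump housing (74 mm in diameter, top at 141 mm) with the pump knob in the middle; joined to it on the -x side the brake housing (40 mm in diameter, top at 139 mm).
- basket (a joint): Angle of the basket about the vertical, rad, counting on past full turns, growing counter-clockwise from above (the way the pump drives it). At 0 and every multiple of 6.283 its lip is in line with the spout. Nominal inertia with grapes 0.0025 kg m2, in truth 0.75 to 1.3 times that.
- basket_floor (a point): Middle of the basket's floor, on the axis (basket 146 mm across, 90 mm deep, nominal 1.0 kg with grapes). The basket runs freely: drag nominally 0.0012 N m plus 0.0003 N m s/rad times its speed; left alone it slows by about 1 rad/s2 at 45 turns a minute (4.7 rad/s) and 0.6 rad/s2 at 1.5 rad/s, and stays where it stops.
- knob (a joint): How far the pump knob is pressed down, m: 0 sprung up, 0.034 at the bottom stop. Going down it turns a drive wheel by 150 rad per metre (5.1 rad a stroke). Spring 3 N at the top to 7 N at the bottom, damping 14 N s/m: 5 to 10 N press it down at 70 mm/s; let go, it is up again in about 0.25 s.
- drive (a point): Middle of the drive wheel under the lid. It drives the basket by a one-way slip clutch: while it turns faster than the basket (at 4.7 rad/s: knob going down faster than 31 mm/s) the basket gets 0.0095 N m, nominally 3.8 rad/s2; otherwise the basket coasts. A full stroke at 70 mm/s adds about 1.7 rad/s from rest, 1.3 rad/s at 4.7 rad/s.
- knob_top (a point): Middle of the top of the grey pump knob (a round cap 45 mm across and 15 mm thick, on a white shaft, on the basket's axis): 190 mm above the table when up, 156 mm when down. Press it straight down with closed fingers.
- brake (a joint): How far the brake button is pressed down, m: 0 sprung up, 0.010 at its stop. The felt pad meets the basket after about 1.5 mm; from there the braking grows in proportion to about 0.015 N m at the stop (nominally 6 rad/s2 on top of the drag). Spring: 1.5 N at the top, 4 N at the stop.
- brake_top (a point): Middle of the top of the grey round brake button (30 mm across), 64 mm from the axis on the spinner's -x side: 151 mm above the table when up, 141 mm when fully pressed.
- lip (a point): Tip of the basket's white pouring lip: a flat channel 36 mm wide under the clear lid, from 36 mm off the axis out over the basket's rim to 83 mm; it covers the grapes there and turns with the basket. 111 mm above the table. Two thin 4 mm spokes stand at 120 degrees to it.
- spout (a point): Point inside the bowl's rim in line with the middle of the spout, 83 mm from the axis, 111 mm above the table, where the tip of the lip is when both are in line.
- lunchbox: Bystander: slim steel lunchbox 190 x 115 x 47 mm with its sliding lid partly open; origin at the centre of its underside.
- spoon: Bystander: purple plastic spoon, 160 mm long, lying flat.
- fork: Bystander: purple plastic fork, 165 mm long, lying flat.
- katori: Bystander: small white ceramic bowl, 96 mm across, 42 mm high; origin at the centre of its underside.
- pickle_box: Bystander: small steel pickle box 85 x 75 x 50 mm with a hinged flap and a small knob on the flap; origin at the centre of its underside.
- tumbler: Bystander: upturned glass tumbler, 68 mm across at its rim on the table, 105 mm high; origin in the centre of its mouth, on the table.
Things that resemble listed ones, but are neither listed nor needed, are in the scene too. What is shaped like the spinner but red or turquoise is not meant.

How it is judged:
On the way, in this order (a step that is already met when the one before it is completed fails the run):
1. the basket is kept between 40 and 50 turns a minute (4.1 to 5.35 rad/s) for 8 s on end (velocity of joint basket between 4.1 and 5.35 rad/s), for 8 s.
2. the brake button is pressed while the basket still turns (value of joint brake above 0.002 m and velocity of joint basket above 0.15 rad/s), for 0.06 s.
3. the basket stands still with its lip in line with the spout (horizontal distance between lip and spout below 0.019 m and velocity of joint basket between -0.06 and 0.06 rad/s), for 0.3 s.
At the end, for the whole second after the job is handed in: The basket is at rest (under 0.06 rad/s) with the tip of its lip within 19 mm of the spout point, knob (within 4 mm) and brake button (within 3 mm) sprung up, nothing touched (all of step 3 and value of joint knob below 0.004 m and value of joint brake below 0.003 m).
It fails at once if the basket races above 60 turns a minute (6.3 rad/s) (velocity of joint basket above 6.3 rad/s).
It fails at once if the spinner is hammered or leaned on with more than 45 N (contact force between any of the arm, the fingers and spinner above 45 N).
It fails at once if a bystander is pushed more than 30 mm (distance of any of lunchbox, spoon, fork, katori, pickle_box, tumbler from where it was at the start of the episode above 0.03 m).
It also fails if it takes over 51 s, if anything falls off the work surface, if the arm or the gripper's body presses on something with over 40 N, if the wrist force passes 120 N, or if a joint passes its speed limit or range.

### The arm

A 7-joint arm with a two-finger parallel gripper is mounted at the origin on the work surface. World frame = base frame: x ahead of the robot, y to its left, z up, the work surface at z = 0. Lengths are in m, angles in rad, forces in N, time in s.
With the tool pointing down it reaches from about 0.4 to 0.85 m from the base axis. Payload 10.4 kg.
Tool frame: the origin (TCP) lies at the very end of the fingers, on their centre line; the grasp point (between the pads) lies 19 mm behind it (manip.grip_point_offset is the distance from the TCP to the grasp point, in m); z points along the fingers, y is the line along which they close (so a half turn about z gives the same grasp; the last joint's range is limited). The gripper opens to 85 mm and grips with 20 to 120 N. Pads are 22 mm wide; open, the fingers measure 114 mm over their backs; the gripper's body (76 mm by 85 mm) begins 54 mm behind the grasp point. The pads swing forward as they close: fully open they stand 13 mm farther back than shut.
Start: joints at [1.114, 0.332, -0.065, 1.46, 0.022, 1.35, -0.088], TCP at [0.263, -0.567, 0.231] pointing down, gripper open.
Joint ranges: [-2.6, 2.6], [-0.5, 2.12], [-1.47, 1.34], [0.16, 2.42], [-1.27, 4.41], [0.06, 2.06], [-2.6, 2.6]. Speed limits (rad/s): [2.22, 2.22, 2.79, 2.79, 3.14, 3.14, 3.14].

### API

Orientations are given as a unit quaternion [x, y, z, w].
In Python, from workcell import manip gives the robot as it stands. The module is installed in compiled form; this text tells all that it offers.
- The arm moves only by the tool step_arm, never from a script. Its argument "moves" is a list of rows, each a list of 7 numbers: the closure, from 0 (fully open) to 1 (shut), then the shift along the world's x, y, z in mm, then the turn, a rotation vector about the world's x, y, z in rad. In form: [[grip, tx, ty, tz, ax, ay, az], ...]. A call has 1 to 10 rows; each row is the pose to reach, as a shift and turn from the pose commanded when the call began; what a row does not reach only later rows make up. A row lasts 1/10 s, in which the tool goes at most 50 mm and 8.59 degrees, less where a joint would pass 70% of its speed; a pose out of reach is approached as far as the arm can. A call with a gripper value outside its range is refused whole. The fingers move at their own pace and stop on an object; "grip_force" is the grip in N (left out, the last holds). Time passes only in rows, so rows that repeat a pose let the fingers close. It gives the time, the measured TCP pose, the force, the opening and the grip force at its end, in the units of the state.
- manip.get_obs(): the state, without advancing time (a new reading comes with each control period).
- manip.camera(name): name is "scene" or "top" or "wrist"; returns a dict with "image" (480x640x3 uint8, blue, green, red), "K" (3x3 intrinsics, pixels), "rvec" (rotation vector, rad) and "tvec" (3), from world to camera coordinates, as OpenCV has them; the wrist camera has in their place "mount" (4x4, takes a point from camera to tool coordinates, whose origin is the TCP and whose axes are the flange's). Camera axes: x right, y down, z forward; pixel columns grow to the right and rows downward; lengths in m; the calibration is good to about 2 mm. The wrist camera is an equidistant fisheye: a pixel r from the principal point sees the ray r / f radians off the axis. A picture is of the moment at which its call begins: read the wrist's pose just before it. There is no depth.
- manip.hand_in(): hands the job in; it is judged then, once.
The state is a dict: "clock": time; "joint_pos": joint angles; "joint_velocities": joint speeds; "tau": joint torques, N m; "position": TCP position; "ee_rot": TCP orientation; "ft_force": force on the tool from outside, world axes, zero at the start; "torque": the same for the moment, N m; "grip_width": opening from 0.0 (shut) to 1.0 (fully open); "grasp_force": force on a finger pad.
Only numpy, scipy, OpenCV 4.12 (cv2) and the standard library are available. Lean on these libraries where they do the work, as an engineer would, in place of code of your own. Each camera call takes 0.05 s, during which the arm holds its last target. There are 200 camera calls.

## Working session

There is one attempt and no reset: what is moved stays moved. The work goes in short steps, Python scripts to look and compute and a tool call to move; the robot and the scene stay as the last step left them, time stands still between calls to the robot, and variables do not carry over. Pictures are saved under pics/ and viewed, at most 10 in all, crops included, and the job is handed in when it is done.

Besides the shell and the picture viewer there is one more tool, called after "Call:" by a JSON object that holds its "name" and its "arguments", one argument or row to a line. step_arm: Moves the arm, as the interface text tells. Its arguments: {"type":"object","properties":{"moves":{"type":"array","items":{"type":"array","items":{"type":"number"}}},"grip_force":{"type":"number"}},"required":["moves"]}

```bash
mkdir -p pics; python3 - <<'E'
from workcell import manip
import cv2,numpy as np
o=manip.get_obs();print(o)
ims=[]
for n in("scene","top"):
    c=manip.camera(n);cv2.imwrite(f"pics/{n}0.png",c["image"]);np.savez(n+".npz",**{k:c[k] for k in("K","rvec","tvec")});print(n,c["K"],c["rvec"].ravel(),c["tvec"].ravel())
E
```

```text
{'clock': 0.0, 'joint_pos': array([ 1.11439204,  0.33288566, -0.06466878,  1.46095015,  0.02160694,
        1.34990299, -0.08851135]), 'joint_velocities': array([-0.00012688, -0.00283478,  0.00062557, -0.00034718, -0.00153052,
        0.00034639, -0.0004533 ]), 'tau': array([ 1.13125014e-03, -6.25441432e+01,  5.02875040e-02, -3.91609132e+01,
        1.64057105e-02,  1.00368628e-02,  6.13652242e-05]), 'position': array([ 0.26251929, -0.56677432,  0.23050303]), 'ee_rot': array([ 9.76570506e-01,  2.15196470e-01, -1.97111596e-04, -6.98048298e-04]), 'ft_force': array([-0.23589038,  0.7446392 , -0.21464247]), 'torque': array([-0.00311334,  0.03169057,  0.03958148]), 'grasp_force': 0.0, 'grip_width': 0.9958923147079287}
scene [[489.53218721   0.         314.22014757]
 [  0.         489.53218721 227.62040391]
 [  0.           0.           1.        ]] [ 2.37732196  1.10787953 -0.31426788] [-0.360205   -0.29269387  1.59471398]
top [[574.40364293   0.         323.66575492]
 [  0.         574.40364293 238.40380952]
 [  0.           0.           1.        ]] [ 2.1682153  -2.18042178  0.11973484] [-6.45299305e-04  5.58667444e-01  1.30524347e+00]
```

View pics/top0.png

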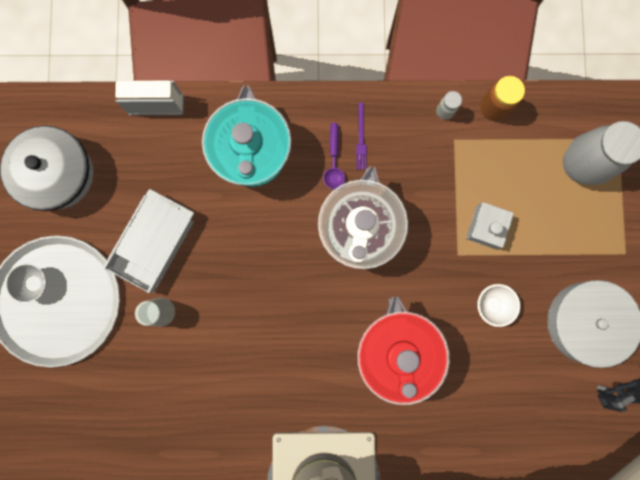

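View pics/scene0.png

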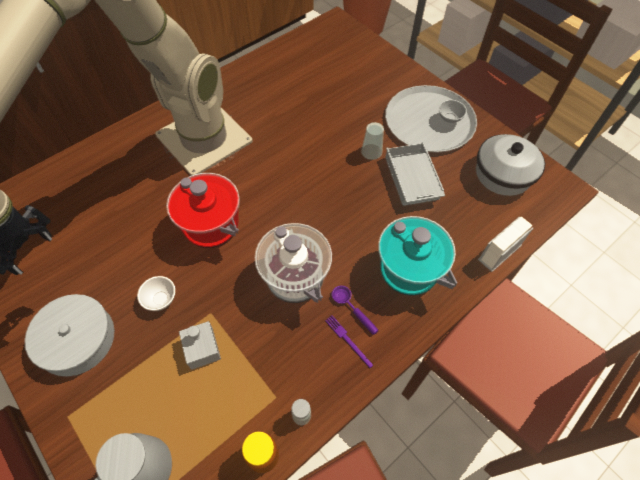

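Three spinner-shaped things appear in the top view: turquoise (246,141), red (403,358) and clear with a white basket and dark grapes (363,224). The clear one fits the description. Its knob is near (365,220), its brake near (359,252) and its spout near (372,176). I'll confirm this with an enlarged crop.

```bash
python3 - <<'E'
import cv2,numpy as np
a=cv2.imread("pics/top0.png")[160:280,303:423];b=cv2.imread("pics/scene0.png")[215:315,243:343]
cv2.imwrite("pics/crop.png",np.hstack([cv2.resize(a,(400,400),interpolation=2),cv2.resize(b,(400,400),interpolation=2)]))
E
```

```text
(no output)
```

View pics/crop.png

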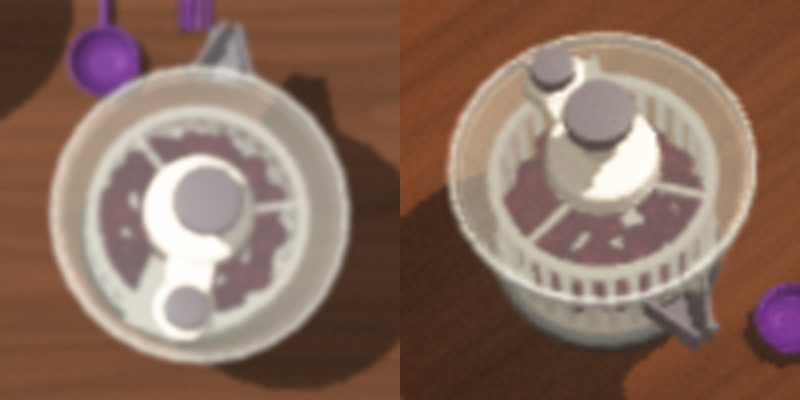

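```bash
cat > h.py <<'E'
import cv2,numpy as np
C={n:np.load(n+".npz") for n in("scene","top")}
def ray(n,uv):
    c=C[n];R=cv2.Rodrigues(c["rvec"])[0];o=-R.T@c["tvec"].ravel()
    return o,R.T@np.linalg.inv(c["K"])@np.array([*uv,1.])
def atz(n,uv,z):
    o,d=ray(n,uv);return o+d*(z-o[2])/d[2]
def proj(n,p):
    c=C[n];return cv2.projectPoints(np.array(p,float).reshape(-1,3),c["rvec"],c["tvec"],c["K"],None)[0][:,0]
E
python3 - <<'E'
from h import *
k1=atz("top",(365.4,220.3),.19);k2=atz("scene",(293,242.3),.19)
b1=atz("top",(358.5,252.1),.151);b2=atz("scene",(280.8,231),.151)
print(k1,k2,b1,b2,np.linalg.norm((k1-b1)[:2]),np.linalg.norm((k2-b2)[:2]))
print(np.degrees(np.arctan2(*(k1-b1)[1::-1])),np.degrees(np.arctan2(*(k2-b2)[1::-1])))
# lid circle
im=cv2.imread("pics/top0.png")
print(atz("top",(303+200/3.33,160+214/3.33),.121))
print(atz("top",(303+232/3.33,160+28/3.33),.115), ray("top",(320,240))[0])
E
```

```text
[ 0.57911983 -0.08779752  0.19      ] [ 0.58376286 -0.0861156   0.19      ] [ 0.51694879 -0.07563055  0.151     ] [ 0.51996423 -0.07612637  0.151     ] 0.06335040115204371 0.0645759240141862
-11.072935529217972 -8.898797599506661
[ 0.5796248  -0.08836328  0.121     ]
[ 0.70396744 -0.11157818  0.115     ] [0.4249185  0.00929599 1.35466899]
```

The crop confirms the clear spinner: knob top at (365,220), brake at (358.5,252) and spout pointing to world +x, about -10.5°. The axis is at (0.581, -0.087) and the brake at (0.518, -0.076). The measured knob-to-brake spacing of 63–64.6 mm matches the given 64 mm. Next I check the wrist camera mount while moving over.

```bash
python3 - <<'E'
from workcell import manip
c=manip.camera("wrist");print(c["mount"].round(3),c["K"])
E
```

```text
[[ 0.001 -0.957 -0.29   0.074]
 [ 1.     0.001 -0.     0.001]
 [ 0.    -0.29   0.957 -0.144]
 [ 0.     0.     0.     1.   ]] [[371.64829954   0.         320.03592688]
 [  0.         371.64829954 242.1050225 ]
 [  0.           0.           1.        ]]
```

Call:
{"name": "step_arm", "arguments": {
  "moves": [
    [1,32,48,20,0,0,0],
    [1,64,96,25,0,0,0],
    [1,96,144,25,0,0,0],
    [1,128,192,25,0,0,0],
    [1,160,240,25,0,0,0],
    [1,192,288,25,0,0,0],
    [1,224,336,25,0,0,0],
    [1,256,384,20,0,0,0],
    [1,288,432,10,0,0,0],
    [1,318,480,-10,0,0,0]
  ]
}}

```text
clock: 1.15
position: [0.5381, -0.1528, 0.239]
ee_rot: [0.977, 0.215, 0.001, 0.0]
ft_force: [1.0, -1.4, 0.3]
grip_width: 0.002
grasp_force: 0.0
```

Call:
{"name": "step_arm", "arguments": {
  "moves": [
    [1,0,0,0,0,0,0],
    [1,0,0,0,0,0,0]
  ]
}}

```text
clock: 1.35
position: [0.5372, -0.1532, 0.2379]
ee_rot: [0.976, 0.217, -0.0, -0.0]
ft_force: [0.6, -0.3, 0.2]
grip_width: 0.004
grasp_force: 0.0
```

```bash
python3 - <<'E'
from workcell import manip
import cv2
print(manip.get_obs()["position"],manip.get_obs()["joint_pos"])
c=manip.camera("wrist");cv2.imwrite("pics/w1.png",c["image"])
cv2.imwrite("pics/t1.png",manip.camera("top")["image"])
E
```

```text
[ 0.53718186 -0.15324197  0.23786138] [ 0.55459211  0.21136643 -0.41255072  1.61205359  0.08623592  1.33743059
 -1.00407125]
```

View pics/w1.png

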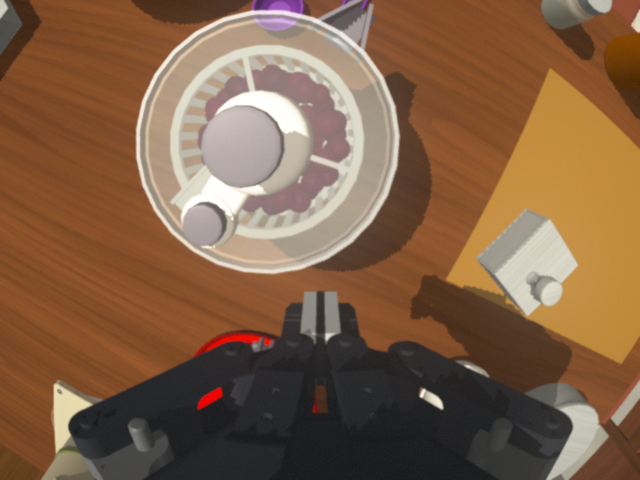

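The wrist view is clear: knob (242,145), brake (205,222), spout (350,25), closed fingertips (320,300). The lip is near the brake at (190,190). I'll go over the knob and turn the tool in line with the spout.

Call:
{"name": "step_arm", "arguments": {
  "moves": [
    [1,15,22,0,0,0,-0.15],
    [1,29,44,-10,0,0,-0.3],
    [1,44,66,-25,0,0,-0.45],
    [1,44,66,-43,0,0,-0.6],
    [1,44,66,-43,0,0,-0.6]
  ]
}}

```text
clock: 1.95
position: [0.5796, -0.0895, 0.1933]
ee_rot: [0.996, -0.085, -0.002, 0.0]
ft_force: [-0.6, -0.9, -0.2]
grip_width: 0.006
grasp_force: 0.0
```

```bash
cat >> h.py <<'E'
from scipy.spatial.transform import Rotation as Ro
AX=np.array([.581,-.087]);YAW=np.radians(-10.5)
Kf,Cx,Cy=371.648,320.036,242.105
M=np.array([[.001,-.957,-.29,.074],[1,.001,0,.001],[0,-.29,.957,-.144],[0,0,0,1]])
def wproj(P,pos,q):
    P=np.atleast_2d(P);t=Ro.from_quat(q).inv().apply(P-pos)
    c=(t-M[:3,3])@M[:3,:3]
    th=np.arctan2(np.hypot(c[:,0],c[:,1]),c[:,2]);ph=np.arctan2(c[:,1],c[:,0])
    return np.c_[Cx+Kf*th*np.cos(ph),Cy+Kf*th*np.sin(ph)]
def sp(r,a,z):  # point in spinner polar coords
    r,a=np.broadcast_arrays(r,a);return np.stack([AX[0]+r*np.cos(a+YAW),AX[1]+r*np.sin(a+YAW),np.full(r.shape,z)],-1)
E
python3 - <<'E'
from workcell import manip
from h import *
o=manip.get_obs();print(o["position"],o["ee_rot"],o["ft_force"])
c=manip.camera("wrist");im=c["image"];cv2.imwrite("pics/w2.png",im)
v=im.copy()
a=np.radians(np.arange(0,360,4))
for r,z,col in((.095,.121,(0,255,0)),(.0225,.19,(255,0,0)),(.073,.111,(0,0,255))):
    for p in wproj(sp(r,a,z),o["position"],o["ee_rot"]): cv2.circle(v,tuple(int(x) for x in p),1,col,-1)
for p in wproj(np.r_[sp(.083,0.,.111)[None],sp(.064,np.pi,.151)[None]],o["position"],o["ee_rot"]): cv2.circle(v,tuple(int(x) for x in p),4,(255,0,255),-1)
cv2.imwrite("pics/w2v.png",v)
E
```

```text
[ 0.57962005 -0.08948925  0.19329793] [ 9.96398700e-01 -8.47698562e-02 -1.91407920e-03  1.93614272e-04] [-0.60060877 -0.88289746 -0.17161223]
```

View pics/w2v.png

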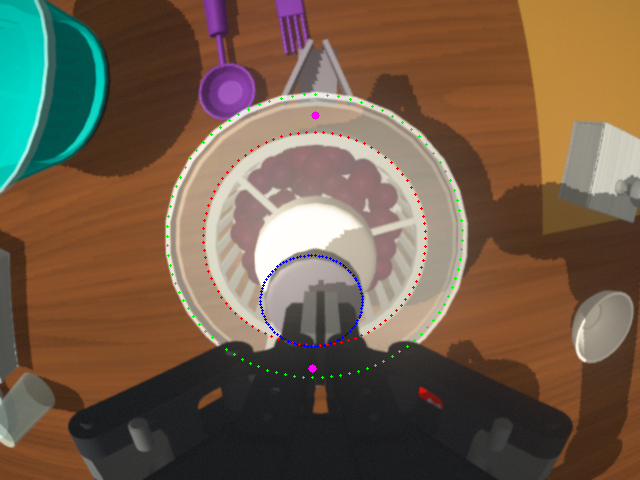

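The projected lid (green), knob (blue) and spout point fit the picture. Spokes are at (258,198) and (395,228), and the lip is hidden under the gripper. Next I build the angle estimator.

```bash
cat >> h.py <<'E'
A=np.radians(np.arange(-180,180,1.))
def unwrap(im,pos,q,z=.109):
    R=np.arange(.036,.084,.001)
    uv=wproj(sp(R[:,None],A[None],z).reshape(-1,3),pos,q).astype(np.float32).reshape(len(R),len(A),2)
    return cv2.remap(im,uv[...,0],uv[...,1],cv2.INTER_LINEAR)
def angle(im,pos,q,vis):
    """vis: deg range of visible spinner angles. returns angle, score, margin"""
    u=unwrap(im,pos,q).min(2).astype(float)
    g=u[14:29].mean(0); lo=u[40:46].mean(0)     # r 50..64 grapes zone ; r 76..82 lip zone
    m=np.zeros(360,bool);d=np.degrees(A);m[(d>=vis[0])&(d<=vis[1])]=1
    s=[]
    for k in range(360):
        dd=(d-d[k]+180)%360-180
        T=(abs(dd)<17)*1.+(abs(abs(dd)-120)<2.2)*1.
        a=g[m];t=T[m];s.append(np.corrcoef(a,t)[0,1] if t.std()>0 else -1)
    s=np.array(s);k=s.argmax();far=abs((d-d[k]+180)%360-180)>15
    return d[k],s[k],s[far].max()
E
python3 - <<'E'
from h import *
q1=[.9765,.217,0,0];p1=[.53718,-.15324,.23786];p2=[.57962,-.089489,.193298];q2=[.9963987,-.08477,-.001914,.0001936]
for f,p,q,v in(("w1",p1,q1,(-130,130)),("w1",p1,q1,(-180,180)),("w2",p2,q2,(-105,105)),("w2",p2,q2,(-90,90)),):
    im=cv2.imread(f"pics/{f}.png");print(f,v,angle(im,p,q,v))
    cv2.imwrite(f"pics/u_{f}.png",cv2.resize(unwrap(im,p,q),(720,192)))
cv2.imwrite("pics/u.png",np.vstack([cv2.imread("pics/u_w1.png"),cv2.imread("pics/u_w2.png")]))
E
```

```text
w1 (-130, 130) (np.float64(167.0), np.float64(0.6089552290738448), np.float64(0.39028394844054043))
w1 (-180, 180) (np.float64(167.0), np.float64(0.7474091227469462), np.float64(0.4165692635310316))
w2 (-105, 105) (np.float64(167.0), np.float64(0.622915025590017), np.float64(0.4750734697410636))
w2 (-90, 90) (np.float64(167.0), np.float64(0.7084543436244066), np.float64(0.5941903840841554))
```

View pics/u.png

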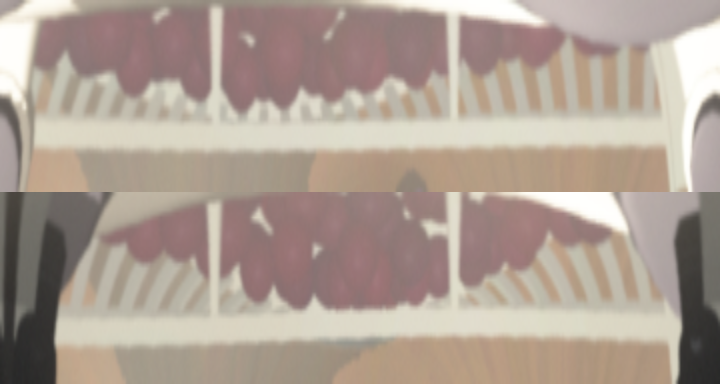

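```bash
cat > meas.py <<'E'
import sys
from workcell import manip
from h import *
n=int(sys.argv[1]);vis=(float(sys.argv[2]),float(sys.argv[3])) if len(sys.argv)>2 else (-90,90)
T=[];TH=[];S=[]
for i in range(n):
    o=manip.get_obs();c=manip.camera("wrist");r=angle(c["image"],o["position"],o["ee_rot"],vis)
    T.append(o["clock"]);TH.append(np.radians(r[0]));S.append((round(float(r[1]),2),round(float(r[2]),2)))
cv2.imwrite("pics/last.png",c["image"])
o2=manip.get_obs()
print("t",T,"deg",np.degrees(TH).round(0),S,"now",o2["clock"],o2["position"].round(4),"fz",o2["ft_force"].round(1))
U=np.unwrap(TH)
if n>1: print("w fit %.2f at t=%.3f"%(np.polyfit(T,U,1)[0],np.mean(T)))
with open("log.txt","a") as f:
    for t,x in zip(T,U): f.write(f"{t:.3f} {x:.4f}\n")
E
```

Call:
{"name": "step_arm", "arguments": {
  "moves": [
    [1,1,2,-8,0,0,0],
    [1,1,2,-14,0,0,0],
    [1,1,2,-20,0,0,0],
    [1,1,2,-26,0,0,0],
    [1,1,2,-32,0,0,0],
    [1,1,2,0,0,0,0],
    [1,1,2,0,0,0,0]
  ]
}}

```text
clock: 2.7
position: [0.5836, -0.0872, 0.1993]
ee_rot: [0.997, -0.082, 0.003, 0.0]
ft_force: [0.7, 0.2, -0.1]
grip_width: -0.003
grasp_force: 0.0
```

```bash
python3 meas.py 4
```

```text
t [2.7, 2.75, 2.8, 2.85] deg [-160.   84.   89.   93.] [(0.71, 0.67), (0.7, 0.68), (0.68, 0.67), (0.61, 0.55)] now 2.9 [ 0.5816 -0.0869  0.195 ] fz [-1.  -0.1 -0. ]
w fit -11.03 at t=2.775
```

```bash
sed -i 's/^U=np.unwrap(TH)/U=np.unwrap(TH,period=2*np.pi\/3)/; s/else (-90,90)/else (-105,105)/' meas.py
```

Call:
{"name": "step_arm", "arguments": {
  "moves": [
    [1,0,0,-12,0,0,0],
    [1,0,0,-18,0,0,0],
    [1,0,0,-24,0,0,0],
    [1,0,0,-30,0,0,0],
    [1,0,0,-36,0,0,0],
    [1,0,0,0,0,0,0],
    [1,0,0,-3,0,0,0],
    [1,0,0,-11,0,0,0],
    [1,0,0,-17,0,0,0],
    [1,0,0,-23,0,0,0]
  ]
}}

```text
clock: 3.9
position: [0.5827, -0.0865, 0.1717]
ee_rot: [0.997, -0.083, 0.001, -0.0]
ft_force: [4.6, -0.3, 7.0]
grip_width: 0.001
grasp_force: 3.5
```

Call:
{"name": "step_arm", "arguments": {
  "moves": [
    [1,0,0,-6,0,0,0],
    [1,0,0,-12,0,0,0],
    [1,0,0,23,0,0,0],
    [1,0,0,20,0,0,0]
  ]
}}

```text
clock: 4.3
position: [0.583, -0.0865, 0.1945]
ee_rot: [0.997, -0.083, 0.001, 0.0]
ft_force: [1.4, -0.1, 1.2]
grip_width: -0.001
grasp_force: 0.0
```

```bash
python3 meas.py 4
```

```text
t [4.3, 4.35, 4.4, 4.45] deg [ 103.  115. -113. -101.] [(0.79, 0.59), (0.63, 0.46), (0.47, 0.46), (0.59, 0.58)] now 4.5 [ 0.581  -0.0866  0.1906] fz [-1.  -0.3 -0.5]
w fit 4.19 at t=4.375
```

Call:
{"name": "step_arm", "arguments": {
  "moves": [
    [1,0,0,-8,0,0,0],
    [1,0,0,-14,0,0,0],
    [1,0,0,-20,0,0,0],
    [1,0,0,-26,0,0,0],
    [1,0,0,1,0,0,0],
    [1,0,0,1,0,0,0]
  ]
}}

```text
clock: 5.1
position: [0.5829, -0.0866, 0.1952]
ee_rot: [0.997, -0.083, 0.001, 0.0]
ft_force: [0.2, 0.1, 1.0]
grip_width: -0.001
grasp_force: 0.0
```

```bash
python3 meas.py 4
```

```text
t [5.1, 5.15, 5.2, 5.25] deg [-44. -29. -15.  -1.] [(0.82, 0.44), (0.82, 0.41), (0.83, 0.35), (0.84, 0.34)] now 5.3 [ 0.5814 -0.0866  0.1922] fz [-0.1  0.8  0.3]
w fit 4.99 at t=5.175
```

Call:
{"name": "step_arm", "arguments": {
  "moves": [
    [1,0,0,0,0,0,0],
    [1,0,0,0,0,0,0],
    [1,0,0,0,0,0,0],
    [1,0,0,0,0,0,0],
    [1,0,0,-8,0,0,0],
    [1,0,0,-14,0,0,0],
    [1,0,0,-20,0,0,0],
    [1,0,0,0,0,0,0],
    [1,0,0,0,0,0,0]
  ]
}}

```text
clock: 6.2
position: [0.5828, -0.0866, 0.1948]
ee_rot: [0.997, -0.083, 0.001, 0.0]
ft_force: [-0.1, -0.6, -0.2]
grip_width: -0.0
grasp_force: 0.0
```

```bash
python3 meas.py 4
```

```text
t [6.2, 6.25, 6.3, 6.35] deg [-96. -81. -67. -52.] [(0.83, 0.46), (0.81, 0.46), (0.8, 0.45), (0.8, 0.45)] now 6.4 [ 0.5816 -0.0866  0.1925] fz [-0.5  0.3 -0.6]
w fit 5.10 at t=6.275
```

Call:
{"name": "step_arm", "arguments": {
  "moves": [
    [1,0,0,0,0,0,0],
    [1,0,0,0,0,0,0],
    [1,0,0,0,0,0,0],
    [1,0,0,0,0,0,0],
    [1,0,0,0,0,0,0],
    [1,0,0,-8,0,0,0],
    [1,0,0,-14,0,0,0],
    [1,0,0,-20,0,0,0],
    [1,0,0,0,0,0,0],
    [1,0,0,0,0,0,0]
  ]
}}

```text
clock: 7.4
position: [0.5828, -0.0865, 0.1948]
ee_rot: [0.997, -0.083, 0.001, 0.0]
ft_force: [0.3, 0.1, -0.2]
grip_width: -0.003
grasp_force: 0.0
```

```bash
python3 meas.py 4
```

```text
t [7.4, 7.45, 7.5, 7.55] deg [ 117. -108.  -93.  -79.] [(0.43, 0.42), (0.72, 0.49), (0.84, 0.42), (0.81, 0.46)] now 7.6 [ 0.5816 -0.0866  0.1925] fz [-0.3 -0.2  0.4]
w fit 5.13 at t=7.475
```

Call:
{"name": "step_arm", "arguments": {
  "moves": [
    [1,0,0,0,0,0,0],
    [1,0,0,0,0,0,0],
    [1,0,0,0,0,0,0],
    [1,0,0,0,0,0,0],
    [1,0,0,0,0,0,0],
    [1,0,0,0,0,0,0],
    [1,0,0,-8,0,0,0],
    [1,0,0,-14,0,0,0],
    [1,0,0,-20,0,0,0],
    [1,0,0,0,0,0,0]
  ]
}}

```text
clock: 8.6
position: [0.5802, -0.0865, 0.19]
ee_rot: [0.997, -0.083, -0.003, -0.0]
ft_force: [0.4, -0.2, 0.5]
grip_width: -0.001
grasp_force: 0.0
```

```bash
python3 meas.py 6
```

```text
t [8.6, 8.65, 8.7, 8.75, 8.8, 8.85] deg [-158.   96.  110. -115. -101.  -87.] [(0.61, 0.61), (0.66, 0.6), (0.52, 0.45), (0.61, 0.38), (0.8, 0.52), (0.85, 0.42)] now 8.9 [ 0.5816 -0.0866  0.1925] fz [-0.2  0.2  0.2]
w fit 4.98 at t=8.725
```

Call:
{"name": "step_arm", "arguments": {
  "moves": [
    [1,0,0,0,0,0,0],
    [1,0,0,0,0,0,0],
    [1,0,0,0,0,0,0],
    [1,0,0,0,0,0,0],
    [1,0,0,0,0,0,0],
    [1,0,0,-8,0,0,0],
    [1,0,0,-14,0,0,0],
    [1,0,0,-20,0,0,0],
    [1,0,0,0,0,0,0],
    [1,0,0,0,0,0,0]
  ]
}}

```text
clock: 9.9
position: [0.5828, -0.0866, 0.1948]
ee_rot: [0.997, -0.083, 0.001, 0.0]
ft_force: [0.6, -0.7, 0.4]
grip_width: -0.001
grasp_force: 0.0
```

```bash
python3 meas.py 5
```

```text
t [9.9, 9.95, 10.0, 10.05, 10.1] deg [-167.   87.  101.  114. -112.] [(0.63, 0.53), (0.64, 0.61), (0.65, 0.6), (0.48, 0.44), (0.66, 0.44)] now 10.15 [ 0.5816 -0.0865  0.1925] fz [-0.2  1.  -0. ]
w fit 4.78 at t=10.000
```

Call:
{"name": "step_arm", "arguments": {
  "moves": [
    [1,0,0,0,0,0,0],
    [1,0,0,0,0,0,0],
    [1,0,0,0,0,0,0],
    [1,0,0,0,0,0,0],
    [1,0,0,0,0,0,0],
    [1,0,0,-8,0,0,0],
    [1,0,0,-14,0,0,0],
    [1,0,0,-20,0,0,0],
    [1,0,0,0,0,0,0],
    [1,0,0,0,0,0,0]
  ]
}}

```text
clock: 11.15
position: [0.5828, -0.0866, 0.1948]
ee_rot: [0.997, -0.083, 0.001, 0.0]
ft_force: [0.5, 0.4, -0.2]
grip_width: 0.003
grasp_force: 0.0
```

```bash
python3 meas.py 5
```

```text
t [11.15, 11.2, 11.25, 11.3, 11.35] deg [ 165.  178. -168.   86.   99.] [(0.62, 0.52), (0.64, 0.45), (0.63, 0.52), (0.62, 0.61), (0.66, 0.6)] now 11.4 [ 0.5816 -0.0865  0.1925] fz [0.2 0.6 0.6]
w fit 4.75 at t=11.250
```

Call:
{"name": "step_arm", "arguments": {
  "moves": [
    [1,0,0,0,0,0,0],
    [1,0,0,0,0,0,0],
    [1,0,0,-8,0,0,0],
    [1,0,0,-14,0,0,0],
    [1,0,0,-20,0,0,0],
    [1,0,0,0,0,0,0],
    [1,0,0,0,0,0,0]
  ]
}}

```text
clock: 12.1
position: [0.5828, -0.0866, 0.1948]
ee_rot: [0.997, -0.083, 0.001, 0.0]
ft_force: [0.3, 0.2, 0.8]
grip_width: -0.001
grasp_force: 0.0
```

```bash
python3 meas.py 5
```

```text
t [12.1, 12.15, 12.2, 12.25, 12.3] deg [ 64.  79.  92. 106. 120.] [(0.83, 0.46), (0.82, 0.47), (0.85, 0.49), (0.75, 0.58), (0.44, 0.42)] now 12.35 [ 0.5816 -0.0866  0.1925] fz [ 0.4  0.4 -0. ]
w fit 4.85 at t=12.200
```

Call:
{"name": "step_arm", "arguments": {
  "moves": [
    [1,0,0,0,0,0,0],
    [1,0,0,0,0,0,0],
    [1,0,0,0,0,0,0],
    [1,0,0,-8,0,0,0],
    [1,0,0,-14,0,0,0],
    [1,0,0,-20,0,0,0],
    [1,0,0,0,0,0,0],
    [1,0,0,0,0,0,0]
  ]
}}

```text
clock: 13.15
position: [0.5828, -0.0866, 0.1948]
ee_rot: [0.997, -0.083, 0.001, 0.0]
ft_force: [0.6, 0.2, 0.2]
grip_width: 0.001
grasp_force: 0.0
```

```bash
python3 meas.py 5
```

```text
t [13.15, 13.2, 13.25, 13.3, 13.35] deg [-3. 12. 27. 41. 55.] [(0.84, 0.35), (0.83, 0.43), (0.82, 0.46), (0.82, 0.46), (0.82, 0.46)] now 13.4 [ 0.5816 -0.0866  0.1925] fz [ 0.1 -0.8  0. ]
w fit 5.06 at t=13.250
```

Call:
{"name": "step_arm", "arguments": {
  "moves": [
    [1,0,0,0,0,0,0],
    [1,0,0,0,0,0,0],
    [1,0,0,0,0,0,0],
    [1,0,0,0,0,0,0],
    [1,0,0,-8,0,0,0],
    [1,0,0,-14,0,0,0],
    [1,0,0,-20,0,0,0],
    [1,0,0,0,0,0,0],
    [1,0,0,0,0,0,0]
  ]
}}

```text
clock: 14.3
position: [0.5828, -0.0866, 0.1948]
ee_rot: [0.997, -0.083, 0.001, 0.0]
ft_force: [0.4, -0.5, 0.9]
grip_width: 0.002
grasp_force: 0.0
```

```bash
python3 meas.py 5
```

```text
t [14.3, 14.35, 14.4, 14.45, 14.5] deg [-40. -26. -12.   2.  17.] [(0.82, 0.44), (0.82, 0.38), (0.83, 0.32), (0.84, 0.38), (0.82, 0.43)] now 14.55 [ 0.5816 -0.0865  0.1925] fz [ 1.2 -0.1 -0.5]
w fit 4.96 at t=14.400
```

Call:
{"name": "step_arm", "arguments": {
  "moves": [
    [1,0,0,0,0,0,0],
    [1,0,0,0,0,0,0],
    [1,0,0,0,0,0,0],
    [1,0,0,0,0,0,0],
    [1,0,0,-8,0,0,0],
    [1,0,0,-14,0,0,0],
    [1,0,0,-20,0,0,0],
    [1,0,0,0,0,0,0],
    [1,0,0,0,0,0,0]
  ]
}}

```text
clock: 15.45
position: [0.5828, -0.0866, 0.1948]
ee_rot: [0.997, -0.083, 0.001, 0.0]
ft_force: [-0.9, 0.2, -0.0]
grip_width: 0.001
grasp_force: 0.0
```

```bash
python3 meas.py 5
```

```text
t [15.45, 15.5, 15.55, 15.6, 15.65] deg [-80. -65. -51. -36. -22.] [(0.81, 0.46), (0.8, 0.47), (0.8, 0.44), (0.82, 0.43), (0.82, 0.38)] now 15.7 [ 0.5816 -0.0866  0.1925] fz [ 0.8 -0.2 -0.7]
w fit 5.06 at t=15.550
```

Call:
{"name": "step_arm", "arguments": {
  "moves": [
    [1,0,0,0,0,0,0],
    [1,0,0,0,0,0,0],
    [1,0,0,0,0,0,0],
    [1,0,0,0,0,0,0],
    [1,0,0,-8,0,0,0],
    [1,0,0,-14,0,0,0],
    [1,0,0,-20,0,0,0],
    [1,0,0,0,0,0,0],
    [1,0,0,0,0,0,0]
  ]
}}

```text
clock: 16.6
position: [0.5828, -0.0866, 0.1948]
ee_rot: [0.997, -0.083, 0.001, 0.0]
ft_force: [0.8, 0.8, -0.1]
grip_width: 0.003
grasp_force: 0.0
```

```bash
python3 meas.py 6
```

```text
t [16.6, 16.65, 16.7, 16.75, 16.8, 16.85] deg [-120. -105.  -91.  -77.  -62.  -48.] [(0.46, 0.4), (0.75, 0.52), (0.85, 0.41), (0.8, 0.45), (0.8, 0.47), (0.81, 0.45)] now 16.9 [ 0.5816 -0.0866  0.1927] fz [ 0.2 -0.2 -0. ]
w fit 5.02 at t=16.725
```

Call:
{"name": "step_arm", "arguments": {
  "moves": [
    [1,0,0,0,0,0,0],
    [1,0,0,0,0,0,0],
    [1,0,0,0,0,0,0],
    [1,0,0,0,0,0,0],
    [1,0,0,-8,0,0,0],
    [1,0,0,-14,0,0,0],
    [1,0,0,-20,0,0,0],
    [1,0,0,0,0,0,0],
    [1,0,0,0,0,0,0]
  ]
}}

```text
clock: 17.8
position: [0.5828, -0.0866, 0.1948]
ee_rot: [0.997, -0.083, 0.001, 0.0]
ft_force: [0.5, 0.6, -0.2]
grip_width: -0.001
grasp_force: 0.0
```

```bash
python3 meas.py 5
```

```text
t [17.8, 17.85, 17.9, 17.95, 18.0] deg [  91.  105. -120. -106.  -92.] [(0.64, 0.6), (0.58, 0.49), (0.44, 0.39), (0.74, 0.52), (0.85, 0.42)] now 18.05 [ 0.5816 -0.0866  0.1926] fz [-0.4  0.   0.3]
w fit 4.99 at t=17.900
```

Call:
{"name": "step_arm", "arguments": {
  "moves": [
    [1,0,0,0,0,0,0],
    [1,0,0,0,0,0,0],
    [1,0,0,0,0,0,0],
    [1,0,0,0,0,0,0],
    [1,0,0,-8,0,0,0],
    [1,0,0,-14,0,0,0],
    [1,0,0,-20,0,0,0],
    [1,0,0,0,0,0,0],
    [1,0,0,0,0,0,0]
  ]
}}

```text
clock: 18.95
position: [0.5828, -0.0866, 0.1948]
ee_rot: [0.997, -0.083, 0.001, 0.0]
ft_force: [0.2, 0.5, 0.5]
grip_width: 0.001
grasp_force: 0.0
```

```bash
python3 meas.py 6
```

```text
t [18.95, 19.0, 19.05, 19.1, 19.15, 19.2] deg [ 168. -178. -164.   90.  104.  118.] [(0.63, 0.49), (0.65, 0.46), (0.62, 0.56), (0.64, 0.6), (0.6, 0.54), (0.43, 0.42)] now 19.25 [ 0.5816 -0.0866  0.1926] fz [-1.1 -0.3 -0.4]
w fit 4.89 at t=19.075
```

Call:
{"name": "step_arm", "arguments": {
  "moves": [
    [1,0,0,0,0,0,0],
    [1,0,0,0,0,0,0],
    [1,0,0,0,0,0,0],
    [1,0,0,-8,0,0,0],
    [1,0,0,-14,0,0,0],
    [1,0,0,-20,0,0,0],
    [1,0,0,0,0,0,0],
    [1,0,0,0,0,0,0]
  ]
}}

```text
clock: 20.05
position: [0.5828, -0.0866, 0.1948]
ee_rot: [0.997, -0.083, 0.001, 0.0]
ft_force: [-0.1, 0.6, 0.8]
grip_width: 0.005
grasp_force: 0.0
```

```bash
python3 meas.py 4
```

```text
t [20.05, 20.1, 20.15, 20.2] deg [ 112. -114.  141.  156.] [(0.7, 0.5), (0.46, 0.45), (0.59, 0.58), (0.59, 0.56)] now 20.25 [ 0.5816 -0.0866  0.1925] fz [-0.1 -1.3 -0.7]
w fit 5.13 at t=20.125
```

Call:
{"name": "step_arm", "arguments": {
  "moves": [
    [1,-15,3,10,0,0,0],
    [1,-55,10,10,0,0,0],
    [1,-63,11,0,0,0,0],
    [1,-63,11,-34,0,0,0],
    [1,-63,11,-34,0,0,0]
  ]
}}

```text
clock: 20.75
position: [0.5161, -0.0755, 0.1556]
ee_rot: [0.997, -0.083, -0.003, -0.0]
ft_force: [-1.4, -0.1, -0.1]
grip_width: -0.005
grasp_force: 0.0
```

```bash
python3 meas.py 5 -150 150
```

```text
t [20.75, 20.8, 20.85, 20.9, 20.95] deg [-56. -44. -31. -18.  -5.] [(0.78, 0.37), (0.8, 0.38), (0.81, 0.35), (0.81, 0.38), (0.81, 0.34)] now 21.0 [ 0.5198 -0.0756  0.1607] fz [0.1 0.4 0.1]
w fit 4.47 at t=20.850
```

View pics/last.png

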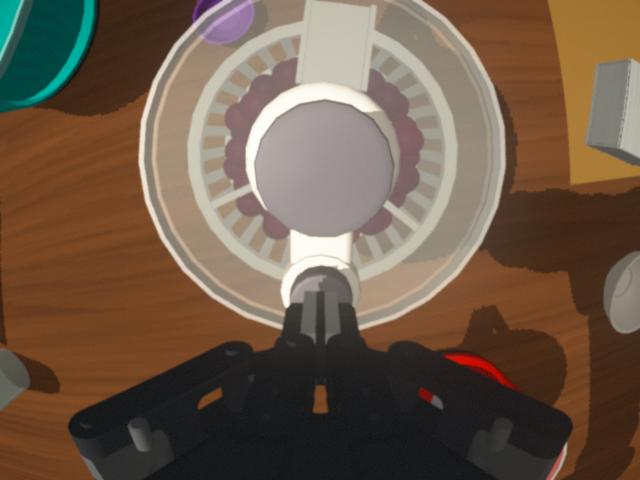

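Lip at (337,45), just short of the spout line, and the fingers are centred over the brake button at (320,285). I'll do a first moderate braking.

Call:
{"name": "step_arm", "arguments": {
  "moves": [
    [1,-1,0,-8,0,0,0],
    [1,-1,0,-15,0,0,0],
    [1,-1,0,-15,0,0,0],
    [1,-1,0,-15,0,0,0],
    [1,-1,0,-4,0,0,0]
  ]
}}

```text
clock: 21.5
position: [0.5171, -0.0755, 0.1548]
ee_rot: [0.997, -0.083, -0.001, -0.0]
ft_force: [-0.3, -0.0, 0.4]
grip_width: 0.002
grasp_force: 0.0
```

```bash
python3 meas.py 5 -150 150
```

```text
t [21.5, 21.55, 21.6, 21.65, 21.7] deg [104. 111. 117. 124. 130.] [(0.79, 0.34), (0.79, 0.31), (0.79, 0.34), (0.78, 0.38), (0.79, 0.37)] now 21.75 [ 0.5178 -0.0756  0.1555] fz [-0.1 -1.3  0.4]
w fit 2.27 at t=21.600
```

Call:
{"name": "step_arm", "arguments": {
  "moves": [
    [1,0,0,0,0,0,0],
    [1,0,0,0,0,0,0],
    [1,0,0,0,0,0,0],
    [1,0,0,0,0,0,0],
    [1,0,0,0,0,0,0]
  ]
}}

```text
clock: 22.25
position: [0.518, -0.0756, 0.1554]
ee_rot: [0.997, -0.083, -0.0, 0.0]
ft_force: [-0.3, 0.1, 0.3]
grip_width: -0.001
grasp_force: 0.0
```

```bash
python3 meas.py 6 -150 150
```

```text
t [22.25, 22.3, 22.35, 22.4, 22.45, 22.5] deg [-165. -160. -155. -149. -144. -139.] [(0.55, 0.3), (0.65, 0.38), (0.69, 0.4), (0.73, 0.36), (0.77, 0.33), (0.79, 0.3)] now 22.55 [ 0.518  -0.0756  0.1555] fz [-0.3  0.  -0.1]
w fit 1.84 at t=22.375
```

Call:
{"name": "step_arm", "arguments": {
  "moves": [
    [1,0,0,0,0,0,0],
    [1,0,0,0,0,0,0],
    [1,0,0,0,0,0,0],
    [1,0,0,0,0,0,0],
    [1,0,0,0,0,0,0],
    [1,0,0,0,0,0,0],
    [1,0,0,0,0,0,0],
    [1,0,0,0,0,0,0],
    [1,0,0,0,0,0,0],
    [1,0,0,0,0,0,0]
  ]
}}

```text
clock: 23.55
position: [0.518, -0.0756, 0.1555]
ee_rot: [0.997, -0.083, -0.0, 0.0]
ft_force: [0.0, -0.2, 0.4]
grip_width: 0.0
grasp_force: 0.0
```

```bash
python3 meas.py 4 -150 150
```

```text
t [23.55, 23.6, 23.65, 23.7] deg [-52. -49. -46. -42.] [(0.8, 0.39), (0.8, 0.39), (0.8, 0.38), (0.8, 0.37)] now 23.75 [ 0.518  -0.0756  0.1555] fz [ 0.1 -1.   0.5]
w fit 1.15 at t=23.625
```

Call:
{"name": "step_arm", "arguments": {
  "moves": [
    [1,0,0,0,0,0,0],
    [1,0,0,0,0,0,0],
    [1,0,0,-1,0,0,0],
    [1,0,0,-4,0,0,0],
    [1,0,0,-13,0,0,0],
    [1,0,0,-13,0,0,0],
    [1,0,0,-13,0,0,0],
    [1,0,0,-13,0,0,0],
    [1,0,0,-13,0,0,0]
  ]
}}

```text
clock: 24.65
position: [0.5181, -0.0756, 0.1427]
ee_rot: [0.997, -0.083, 0.0, 0.0]
ft_force: [0.3, -0.5, 3.7]
grip_width: 0.005
grasp_force: 1.9
```

```bash
python3 meas.py 4 -150 150
```

```text
t [24.65, 24.7, 24.75, 24.8] deg [-11. -11. -11. -11.] [(0.8, 0.3), (0.8, 0.3), (0.8, 0.3), (0.8, 0.3)] now 24.85 [ 0.5181 -0.0756  0.1426] fz [ 1.5 -0.   3.6]
w fit 0.00 at t=24.725
```

View pics/last.png

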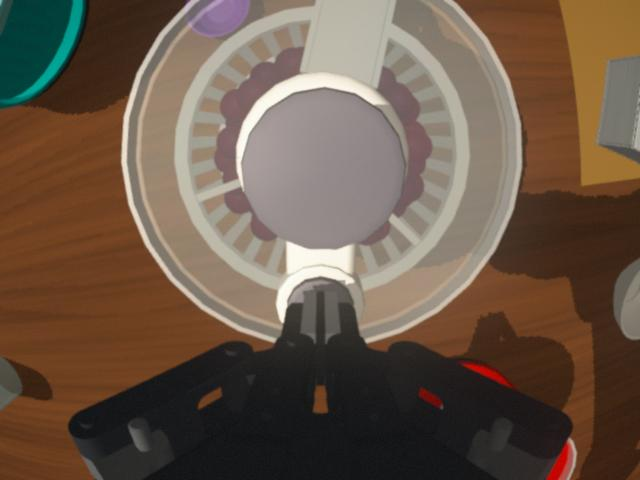

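The lip stopped at about -11° (about 16 mm), inside tolerance but near the edge. I'll release the brake, rise and check against the spout itself.

Call:
{"name": "step_arm", "arguments": {
  "moves": [
    [1,0,0,10,0,0,0],
    [1,0,0,30,0,0,0],
    [1,10,-2,70,0,0,0],
    [1,40,-7,80,0,0,0],
    [1,63,-11,80,0,0,0],
    [1,63,-11,80,0,0,0]
  ]
}}

```text
clock: 25.45
position: [0.5824, -0.087, 0.2225]
ee_rot: [0.997, -0.083, -0.0, -0.0]
ft_force: [-1.5, -0.2, -0.5]
grip_width: -0.0
grasp_force: 0.0
```

```bash
python3 meas.py 2 -120 120; python3 - <<'E'
from h import *
from workcell import manip
o=manip.get_obs();p,q=o["position"],o["ee_rot"]
im=cv2.imread("pics/last.png");v=im.copy()
for a,col in((0,(0,0,255)),(-11,(255,0,0))):
    L=wproj(np.r_[sp(np.array([.04,.083]),np.radians(a),.111),sp(np.array([.13]),np.radians(a),.112)],p,q)
    cv2.polylines(v,[L.astype(np.int32)],False,col,1)
for x in wproj(sp(.095,np.radians(np.arange(0,360,5)),.121),p,q): cv2.circle(v,tuple(int(t) for t in x),1,(0,255,0),-1)
cv2.imwrite("pics/v3.png",cv2.resize(v[0:300,170:490],(640,600),interpolation=2))
E
```

```text
t [25.45, 25.5] deg [-11. -11.] [(0.82, 0.33), (0.83, 0.33)] now 25.55 [ 0.5804 -0.0863  0.2221] fz [-0.8 -0.   0.2]
w fit -0.00 at t=25.475
```

View pics/v3.png

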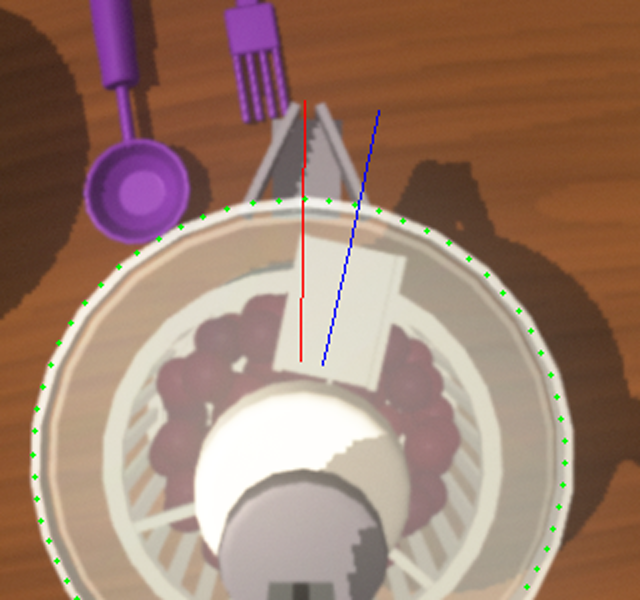

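The spout's mid-line at (308,105) matches the model (red) to about 1°. The lip's middle at (353,246) is about 10° behind, roughly 15 mm. That is within the limit but more than a centimetre, and there is time, so I'll nudge it with a very slow knob press.

Call:
{"name": "step_arm", "arguments": {
  "moves": [
    [1,0,0,-15,0,0,0],
    [1,0,0,-26,0,0,0],
    [1,0,0,-29,0,0,0],
    [1,0,0,-30,0,0,0],
    [1,0,0,-30.3,0,0,0],
    [1,0,0,-30.6,0,0,0],
    [1,0,0,-30.8,0,0,0],
    [1,0,0,-31,0,0,0]
  ]
}}

```text
clock: 26.35
position: [0.5811, -0.0866, 0.1917]
ee_rot: [0.997, -0.083, 0.0, 0.0]
ft_force: [-0.5, 0.1, 0.0]
grip_width: -0.002
grasp_force: 0.0
```

```bash
python3 meas.py 2
```

```text
t [26.35, 26.4] deg [-12. -12.] [(0.84, 0.32), (0.84, 0.32)] now 26.45 [ 0.5811 -0.0866  0.1916] fz [ 0.3  0.3 -0.5]
w fit 0.00 at t=26.375
```

Call:
{"name": "step_arm", "arguments": {
  "moves": [
    [1,0,0,-0.2,0,0,0],
    [1,0,0,-0.4,0,0,0],
    [1,0,0,-0.6,0,0,0],
    [1,0,0,-0.8,0,0,0],
    [1,0,0,-1,0,0,0]
  ]
}}

```text
clock: 26.95
position: [0.581, -0.0866, 0.1905]
ee_rot: [0.997, -0.083, -0.0, 0.0]
ft_force: [-0.3, -0.5, -0.2]
grip_width: -0.005
grasp_force: 0.0
```

```bash
python3 meas.py 2
```

```text
t [26.95, 27.0] deg [-12. -12.] [(0.83, 0.32), (0.83, 0.32)] now 27.05 [ 0.581  -0.0866  0.1905] fz [-0.3 -0.7  0.3]
w fit -0.00 at t=26.975
```

Call:
{"name": "step_arm", "arguments": {
  "moves": [
    [1,0,0,-0.2,0,0,0],
    [1,0,0,-0.4,0,0,0],
    [1,0,0,-0.6,0,0,0],
    [1,0,0,-0.8,0,0,0],
    [1,0,0,-1,0,0,0]
  ]
}}

```text
clock: 27.55
position: [0.581, -0.0866, 0.1897]
ee_rot: [0.997, -0.083, 0.0, 0.0]
ft_force: [-0.9, -0.6, 4.0]
grip_width: -0.0
grasp_force: 1.9
```

```bash
python3 meas.py 3
```

```text
t [27.55, 27.6, 27.65] deg [-11. -10.  -8.] [(0.83, 0.31), (0.84, 0.32), (0.84, 0.33)] now 27.7 [ 0.581  -0.0866  0.1896] fz [-0.9 -0.9  3.4]
w fit 0.52 at t=27.600
```

Call:
{"name": "step_arm", "arguments": {
  "moves": [
    [1,0,0,5,0,0,0],
    [1,0,0,25,0,0,0],
    [1,0,0,25,0,0,0]
  ]
}}

```text
clock: 28.0
position: [0.5821, -0.0866, 0.2169]
ee_rot: [0.997, -0.083, 0.002, 0.0]
ft_force: [0.9, 0.3, -0.7]
grip_width: 0.003
grasp_force: 0.0
```

```bash
python3 meas.py 3
```

```text
t [28.0, 28.05, 28.1] deg [1. 2. 3.] [(0.84, 0.34), (0.84, 0.35), (0.84, 0.35)] now 28.15 [ 0.5808 -0.0866  0.214 ] fz [-0.9  0.3 -0.3]
w fit 0.35 at t=28.050
```

Call:
{"name": "step_arm", "arguments": {
  "moves": [
    [1,-30,5,0,0,0,0],
    [1,-63,11,-25,0,0,0],
    [1,-63,11,-60,0,0,0],
    [1,-63,11,-70,0,0,0],
    [1,-63,11,-72,0,0,0]
  ]
}}

```text
clock: 28.65
position: [0.5171, -0.0756, 0.1416]
ee_rot: [0.997, -0.083, -0.002, -0.0]
ft_force: [-2.9, 0.3, 3.8]
grip_width: 0.002
grasp_force: 2.1
```

```bash
python3 meas.py 4 -120 120
```

```text
t [28.65, 28.7, 28.75, 28.8] deg [10. 10. 10. 10.] [(0.82, 0.41), (0.82, 0.41), (0.82, 0.41), (0.82, 0.41)] now 28.85 [ 0.5185 -0.0756  0.143 ] fz [-2.6  0.2  3.1]
w fit -0.00 at t=28.725
```

The basket is now at +10° – no better. With 22 s left I'll do one controlled turn: two strokes, then brake at the right moment.

Call:
{"name": "step_arm", "arguments": {
  "moves": [
    [1,0,0,12,0,0,0],
    [1,0,0,55,0,0,0],
    [1,40,-7,60,0,0,0],
    [1,63,-11,55,0,0,0],
    [1,63,-11,42,0,0,0],
    [1,63,-11,36,0,0,0],
    [1,63,-11,30,0,0,0],
    [1,63,-11,24,0,0,0],
    [1,63,-11,18,0,0,0],
    [1,63,-11,51,0,0,0]
  ]
}}

```text
clock: 29.85
position: [0.5777, -0.0864, 0.1896]
ee_rot: [0.997, -0.083, -0.004, -0.0]
ft_force: [-0.2, -1.7, -0.2]
grip_width: -0.004
grasp_force: 0.0
```

Call:
{"name": "step_arm", "arguments": {
  "moves": [
    [1,0,0,0,0,0,0],
    [1,0,0,-9,0,0,0],
    [1,0,0,-15,0,0,0],
    [1,0,0,-21,0,0,0],
    [1,0,0,-27,0,0,0],
    [1,0,0,10,0,0,0],
    [1,-35,6,12,0,0,0],
    [1,-63,11,0,0,0,0],
    [1,-63,11,-38,0,0,0]
  ]
}}

```text
clock: 30.75
position: [0.5165, -0.0754, 0.1567]
ee_rot: [0.997, -0.083, 0.001, 0.001]
ft_force: [1.2, -0.3, -0.1]
grip_width: 0.0
grasp_force: 0.0
```

```bash
python3 meas.py 5 -150 150
```

```text
t [30.75, 30.8, 30.85, 30.9, 30.95] deg [ 154.  161.  169.  175. -178.] [(0.7, 0.4), (0.59, 0.32), (0.48, 0.22), (0.5, 0.26), (0.52, 0.3)] now 31.0 [ 0.518  -0.0755  0.1557] fz [ 0.4  0.  -0.1]
w fit 2.44 at t=30.850
```

Call:
{"name": "step_arm", "arguments": {
  "moves": [
    [1,0,0,-10,0,0,0],
    [1,0,0,-10,0,0,0],
    [1,0,0,-2,0,0,0],
    [1,0,0,-2,0,0,0]
  ]
}}

```text
clock: 31.4
position: [0.5186, -0.0756, 0.1549]
ee_rot: [0.997, -0.083, 0.001, 0.0]
ft_force: [0.7, -0.1, 0.1]
grip_width: -0.003
grasp_force: 0.0
```

```bash
python3 meas.py 5 -150 150
```

```text
t [31.4, 31.45, 31.5, 31.55, 31.6] deg [-129. -125. -121. -118. -114.] [(0.79, 0.34), (0.79, 0.35), (0.79, 0.32), (0.78, 0.29), (0.77, 0.28)] now 31.65 [ 0.5178 -0.0756  0.1534] fz [ 1.   0.4 -0.7]
w fit 1.29 at t=31.500
```

Call:
{"name": "step_arm", "arguments": {
  "moves": [
    [1,0,0,0,0,0,0],
    [1,0,0,0,0,0,0],
    [1,0,0,0,0,0,0],
    [1,0,0,0,0,0,0],
    [1,0,0,0,0,0,0],
    [1,0,0,0,0,0,0],
    [1,0,0,0,0,0,0],
    [1,0,0,0,0,0,0],
    [1,0,0,0,0,0,0],
    [1,0,0,0,0,0,0]
  ]
}}

```text
clock: 32.65
position: [0.518, -0.0756, 0.1535]
ee_rot: [0.997, -0.083, 0.0, 0.0]
ft_force: [-1.0, -0.4, 0.5]
grip_width: 0.001
grasp_force: 0.0
```

```bash
python3 meas.py 5 -150 150
```

```text
t [32.65, 32.7, 32.75, 32.8, 32.85] deg [-52. -49. -47. -45. -43.] [(0.8, 0.38), (0.8, 0.39), (0.8, 0.39), (0.8, 0.38), (0.8, 0.37)] now 32.9 [ 0.518  -0.0756  0.1535] fz [-0.3  0.1 -0.1]
w fit 0.77 at t=32.750
```

Call:
{"name": "step_arm", "arguments": {
  "moves": [
    [1,0,0,0,0,0,0],
    [1,0,0,0,0,0,0],
    [1,0,0,0,0,0,0],
    [1,0,0,0,0,0,0],
    [1,0,0,0,0,0,0],
    [1,0,0,0,0,0,0],
    [1,0,0,0,0,0,0],
    [1,0,0,0,0,0,0],
    [1,0,0,0,0,0,0],
    [1,0,0,0,0,0,0]
  ]
}}

```text
clock: 33.9
position: [0.518, -0.0756, 0.1535]
ee_rot: [0.997, -0.083, 0.0, 0.0]
ft_force: [0.1, 0.4, 0.1]
grip_width: 0.001
grasp_force: 0.0
```

```bash
python3 meas.py 4 -150 150
```

```text
t [33.9, 33.95, 34.0, 34.05] deg [-14. -14. -13. -13.] [(0.81, 0.37), (0.81, 0.34), (0.81, 0.34), (0.81, 0.32)] now 34.1 [ 0.518  -0.0755  0.1535] fz [-0.2  0.4  0.6]
w fit 0.14 at t=33.975
```

Call:
{"name": "step_arm", "arguments": {
  "moves": [
    [1,0,0,40,0,0,0],
    [1,35,-6,50,0,0,0],
    [1,63,-11,47,0,0,0],
    [1,63,-11,42,0,0,0],
    [1,63,-11,39.5,0,0,0],
    [1,63,-11,38.5,0,0,0],
    [1,63,-11,38.5,0,0,0]
  ]
}}

```text
clock: 34.8
position: [0.5803, -0.0865, 0.1919]
ee_rot: [0.997, -0.083, -0.0, 0.0]
ft_force: [-0.2, 0.5, -0.1]
grip_width: -0.0
grasp_force: 0.0
```

```bash
python3 meas.py 3
```

```text
t [34.8, 34.85, 34.9] deg [-11. -11. -11.] [(0.84, 0.34), (0.84, 0.34), (0.84, 0.34)] now 34.95 [ 0.5808 -0.0866  0.1924] fz [ 0.1 -0.9 -0.5]
w fit 0.00 at t=34.850
```

Call:
{"name": "step_arm", "arguments": {
  "moves": [
    [1,0,0,-1,0,0,0],
    [1,0,0,-1.7,0,0,0],
    [1,0,0,-1.9,0,0,0]
  ]
}}

```text
clock: 35.25
position: [0.581, -0.0866, 0.1902]
ee_rot: [0.997, -0.083, 0.0, 0.0]
ft_force: [-1.7, -0.1, 1.8]
grip_width: 0.003
grasp_force: 1.1
```

Call:
{"name": "step_arm", "arguments": {
  "moves": [
    [1,0,0,-0.2,0,0,0],
    [1,0,0,-0.4,0,0,0],
    [1,0,0,-0.6,0,0,0],
    [1,0,0,-0.8,0,0,0],
    [1,0,0,-1,0,0,0],
    [1,-20,4,7,0,0,0],
    [1,-63,11,-2,0,0,0],
    [1,-63,11,-42,0,0,0],
    [1,-63,11,-47,0,0,0],
    [1,-63,11,-47,0,0,0]
  ]
}}

```text
clock: 36.25
position: [0.5172, -0.0755, 0.1427]
ee_rot: [0.997, -0.083, -0.002, -0.0]
ft_force: [-2.4, 0.2, 4.2]
grip_width: -0.004
grasp_force: 1.9
```

```bash
python3 meas.py 4 -120 120
```

```text
t [36.25, 36.3, 36.35, 36.4] deg [11. 11. 11. 11.] [(0.82, 0.37), (0.82, 0.37), (0.82, 0.37), (0.82, 0.37)] now 36.45 [ 0.5184 -0.0756  0.1435] fz [-3.4  0.7  4. ]
w fit -0.00 at t=36.325
```

Call:
{"name": "step_arm", "arguments": {
  "moves": [
    [1,0,0,12,0,0,0],
    [1,0,0,55,0,0,0],
    [1,40,-7,60,0,0,0],
    [1,63,-11,55,0,0,0],
    [1,63,-11,42,0,0,0],
    [1,63,-11,36,0,0,0],
    [1,63,-11,30,0,0,0],
    [1,63,-11,24,0,0,0],
    [1,63,-11,18,0,0,0],
    [1,63,-11,51,0,0,0]
  ]
}}

```text
clock: 37.45
position: [0.5777, -0.0864, 0.1901]
ee_rot: [0.997, -0.083, -0.004, -0.0]
ft_force: [0.6, -0.5, -0.6]
grip_width: 0.0
grasp_force: 0.0
```

Call:
{"name": "step_arm", "arguments": {
  "moves": [
    [1,0,0,0,0,0,0],
    [1,0,0,-9,0,0,0],
    [1,0,0,-15,0,0,0],
    [1,0,0,-21,0,0,0],
    [1,0,0,-27,0,0,0],
    [1,0,0,10,0,0,0],
    [1,-35,6,12,0,0,0],
    [1,-63,11,0,0,0,0],
    [1,-63,11,-38,0,0,0]
  ]
}}

```text
clock: 38.35
position: [0.5165, -0.0754, 0.1573]
ee_rot: [0.997, -0.083, 0.001, 0.001]
ft_force: [1.4, 0.1, -0.5]
grip_width: 0.001
grasp_force: 0.0
```

```bash
python3 meas.py 5 -150 150
```

```text
t [38.35, 38.4, 38.45, 38.5, 38.55] deg [ 154.  162.  169.  176. -177.] [(0.69, 0.4), (0.58, 0.32), (0.5, 0.22), (0.51, 0.27), (0.53, 0.3)] now 38.6 [ 0.5181 -0.0756  0.1563] fz [0.7 0.2 0.1]
w fit 2.51 at t=38.450
```

Call:
{"name": "step_arm", "arguments": {
  "moves": [
    [1,0,0,-10,0,0,0],
    [1,0,0,-3,0,0,0],
    [1,0,0,-3,0,0,0],
    [1,0,0,-3,0,0,0]
  ]
}}

```text
clock: 39.0
position: [0.5183, -0.0756, 0.1536]
ee_rot: [0.997, -0.083, 0.0, 0.0]
ft_force: [1.0, -0.3, -0.5]
grip_width: -0.0
grasp_force: 0.0
```

```bash
python3 meas.py 5 -150 150
```

```text
t [39.0, 39.05, 39.1, 39.15, 39.2] deg [-122. -116. -111. -106. -101.] [(0.79, 0.3), (0.77, 0.29), (0.77, 0.29), (0.77, 0.29), (0.77, 0.29)] now 39.25 [ 0.5179 -0.0756  0.1531] fz [ 0.5 -0.3  0. ]
w fit 1.82 at t=39.100
```

Call:
{"name": "step_arm", "arguments": {
  "moves": [
    [1,0,0,0,0,0,0],
    [1,0,0,0,0,0,0],
    [1,0,0,0,0,0,0],
    [1,0,0,0,0,0,0],
    [1,0,0,0,0,0,0],
    [1,0,0,0,0,0,0]
  ]
}}

```text
clock: 39.85
position: [0.518, -0.0756, 0.1531]
ee_rot: [0.997, -0.083, 0.0, 0.0]
ft_force: [0.1, -0.3, -0.5]
grip_width: -0.002
grasp_force: 0.0
```

```bash
python3 meas.py 3 -150 150
```

```text
t [39.85, 39.9, 39.95] deg [-41. -37. -33.] [(0.8, 0.36), (0.81, 0.35), (0.8, 0.35)] now 40.0 [ 0.518  -0.0756  0.1531] fz [-0.7 -0.4 -0.2]
w fit 1.40 at t=39.900
```

Call:
{"name": "step_arm", "arguments": {
  "moves": [
    [1,0,0,0,0,0,0],
    [1,0,0,0,0,0,0],
    [1,0,0,-11,0,0,0],
    [1,0,0,-11,0,0,0],
    [1,0,0,-11,0,0,0],
    [1,0,0,-11,0,0,0],
    [1,0,0,-11,0,0,0]
  ]
}}

```text
clock: 40.7
position: [0.5185, -0.0756, 0.1423]
ee_rot: [0.997, -0.083, 0.001, 0.0]
ft_force: [2.9, -0.4, 3.8]
grip_width: 0.001
grasp_force: 1.9
```

```bash
python3 meas.py 3 -120 120
```

```text
t [40.7, 40.75, 40.8] deg [-4. -4. -4.] [(0.84, 0.38), (0.84, 0.38), (0.84, 0.38)] now 40.85 [ 0.5183 -0.0756  0.1423] fz [ 3.4 -0.9  4.5]
w fit 0.00 at t=40.750
```

The basket stopped at about -4°, which is 3–4° (about 5 mm) from the spout. I'll lift clear, check and hand in.

Call:
{"name": "step_arm", "arguments": {
  "moves": [
    [1,0,0,10,0,0,0],
    [1,0,0,40,0,0,0],
    [1,0,0,85,0,0,0],
    [1,0,0,100,0,0,0],
    [1,0,0,100,0,0,0],
    [1,0,0,100,0,0,0]
  ]
}}

```text
clock: 41.45
position: [0.5172, -0.0756, 0.2415]
ee_rot: [0.997, -0.083, -0.001, 0.0]
ft_force: [-0.5, -0.3, -0.5]
grip_width: 0.002
grasp_force: 0.0
```

```bash
python3 meas.py 2 -120 120 && python3 -c "
from workcell import manip
print(manip.hand_in())"
```

```text
t [41.45, 41.5] deg [-4. -4.] [(0.87, 0.39), (0.87, 0.39)] now 41.55 [ 0.517  -0.0756  0.2407] fz [0.4 0.4 0.2]
w fit -0.00 at t=41.475
the job is handed in; nothing more can be done
None
```

I handed the job in at 41.6 s: by my camera estimates the basket ran about 8.7 s at 4.3–5.3 rad/s, and after re-spinning to fix earlier stops 15–17 mm off it rests about 5 mm from the spout, knob and button released; hand-in returned no verdict.

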